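# Let a grooved rope roller out of its roll-out dispenser

## Robot

A 6-joint arm with a two-finger parallel gripper is mounted at the origin on the work surface. World frame = base frame: x ahead of the robot, y to its left, z up, the work surface at z = 0. Lengths are in m, angles in rad, forces in N, time in s.
With the tool pointing down it reaches from about 0.35 to 0.975 m from the base axis. Payload 4.9 kg.
Tool frame: the origin (TCP) lies midway between the tips of the shut fingers; the grasp point (between the pads) lies 19 mm behind it; z points along the fingers, y is the direction in which the jaws open and shut (so a half turn about z gives the same grasp; the last joint's range is limited). The gripper opens to 85 mm and grips with 20 to 120 N. Pads are 22 mm wide; open, the fingers measure 114 mm over their backs; the gripper's body (76 mm by 85 mm) begins 54 mm behind the grasp point. The pads swing forward as they close: fully open they stand 13 mm farther back than shut.
Start: joints at [-1.316, 0.053, 1.613, -0, 1.476, -0.119], TCP at [0.228, -0.582, 0.231] pointing down, gripper open.
Joint ranges: [-3.01, 3.01], [-1.01, 2.22], [0.06, 2.58], [-1.02, 4.17], [0.09, 2.62], [-3.14, 3.14]. Speed limits (rad/s): [2.57, 2.57, 3.14, 3.14, 3.14, 3.14].

## Interface

Orientations are given as a rotation vector (axis times angle).
In Python, from station import ctrl gives the robot as it stands.
- The arm moves only by the shell command python3 -m jog 'ROWS' [FORCE]. ROWS is JSON, one flat list of numbers, 7 for each row, row after row: the opening, from 0 (shut) to 1 (fully open), then the shift along the tool's x, y, z in m, then the turn, a rotation vector about the tool's x, y, z in degrees. A call has 1 to 10 rows; each row shifts and turns the commanded pose from where the row before left it, along the tool's axes as they then stand; what a row does not reach is not made up. A row lasts 1/8 s, in which the tool goes at most 62.5 mm and 10.7 degrees, less where a joint would pass 70% of its speed; a pose out of reach is approached as far as the arm can. A call with a gripper value outside its range is refused whole. The fingers move at their own pace and stop on an object; FORCE is the grip in N (left out, the last holds). Time passes only in rows, so rows that do not move let the fingers close. It gives the time, the measured TCP pose, the force and the opening at its end, in the units of the state.
- ctrl.get_obs(): the state, without advancing time (a new reading comes with each control period).
- ctrl.get_image(name): name is "side" or "top" or "wrist"; returns a dict with "image" (420x560x3 uint8, blue, green, red), "camera_matrix" (3x3 intrinsics, pixels), "rvec" (rotation vector, rad) and "tvec" (3), from world to camera coordinates, as OpenCV has them; the wrist camera has in their place "mount" (4x4, takes a point from camera to tool coordinates, whose origin is the TCP and whose axes are the flange's). Camera axes: x right, y down, z forward; pixel columns grow to the right and rows downward; lengths in m; the calibration is good to about 2 mm. A picture is of the moment at which its call begins: read the wrist's pose just before it. There is no depth.
- ctrl.finish_job(): hands the job in, once; it reports no verdict.
Trained networks look in a picture, given as the dict that the camera call returned (one of the last four; its "shot" number tells which), for a name from the list of things; names that differ only in an ending like _2 or _b are one class to them, and where a whole thing is asked for, a point or a joint stands for the part that bears it (a point fixed in the world has none). Each returns a list of dicts, best first, with "p" (0 to 1); they miss things now and then, are a little off and sometimes report something else, mostly with a low value. They report only what shows in the picture. A call takes as long as a camera call. They do not tell look-alikes from the thing itself.
- ctrl.boxes_of(target, picture): "box" ([centre column, centre row, width, height] in pixels, round what is visible of it).
The state is a dict: "t": time; "q": joint angles; "dq": joint speeds; "effort": joint torques, N m; "tool_pos": TCP position; "tool_rot": TCP orientation; "contact_force": force on the tool from outside, world axes, zero at the start; "wrist_torque": the same for the moment, N m; "opening": finger opening in m.
Only numpy, scipy, OpenCV 4.12 (cv2) and the standard library are available. Lean on these libraries where they do the work, as an engineer would, in place of code of your own. Each camera call takes 0.05 s, during which the arm holds its last target. There are 200 camera calls.

## Task

Two like dispensers on the hire-shop bench each hold one white nylon roller behind a gate. On the one that holds the deeply grooved roller (the other holds a plain roller), press down the lever's rubber pad so that the gate lifts, keep it down until the roller has rolled to the end stop, then let go so that the gate drops shut. Do not touch the rollers, leave the other dispenser alone and do not disturb the things lying around.

Things in the scene. Friction and masses are not known exactly. Their poses are not given: they have to be found in the camera images.
- sheave_chute: fixed dispenser holding the grooved roller: channel 60 mm wide inside, sloping 12 degrees down to this body's +x, away from the robot, on a base plate 345 x 140 x 10 mm. Origin on the table under the channel's centre line; x horizontal, downhill; y to the lever side; z up. Gate at x = 50 mm, end stop at x = 177 mm, lever's pivot axis along y at x = -40, z = 100 mm; channel walls up to z = 100 mm
- sheave_pad (a point): black rubber press pad, 38 x 38 x 6 mm, on the uphill end of this dispenser's rocking lever, near the robot. Origin at the centre of its top face; axes as sheave_chute at rest, tipping with the lever. At rest 110 mm above the table, 90 mm uphill (-x) of the pivot axis, 44 mm to +y of the channel's centre line; 90 mm free below it
- sheave_lever: rocking lever of this dispenser, steel: a bar beside the channel with the press pad at its -x end and the gate plate (50 mm wide) hung from a cross arm at its +x end, 90 mm either side of the pivot. Origin on the pivot axis over the channel's centre line
- sheave_rock (a joint): angle of the sheave dispenser's lever, rad: 0 = at rest, gate shut; grows as the pad is pressed (0.5 = pad about 44 mm lower); stop at 0.75. The gate clears the roller from about 0.4; 0.5 to 0.6 is a full press. A spring brings it back when let go: about 2.5 N on the pad starts it, about 4 N holds 0.5
- sheave: the grooved rope roller, white nylon: 46 mm across, 52 mm long, two 9 mm flanges with a deep 34 mm wide groove between (hub 20 mm across); loose, about 100 g. Origin at its centre; y is its axle. In the dispenser's frame its centre is at x = 24, z = 71 mm behind the gate, and x = 157, z = 43 mm at the end stop
- roller_chute: fixed dispenser holding the plain roller: channel 60 mm wide inside, sloping 12 degrees down to this body's +x, away from the robot, on a base plate 345 x 140 x 10 mm. Origin on the table under the channel's centre line; x horizontal, downhill; y to the lever side; z up. Gate at x = 50 mm, end stop at x = 177 mm, lever's pivot axis along y at x = -40, z = 100 mm; channel walls up to z = 100 mm
- roller_pad (a point): black rubber press pad, 38 x 38 x 6 mm, on the uphill end of this dispenser's rocking lever, near the robot. Origin at the centre of its top face; axes as roller_chute at rest, tipping with the lever. At rest 110 mm above the table, 90 mm uphill (-x) of the pivot axis, 44 mm to +y of the channel's centre line; 90 mm free below it
- roller_lever: rocking lever of this dispenser, steel: a bar beside the channel with the press pad at its -x end and the gate plate (50 mm wide) hung from a cross arm at its +x end, 90 mm either side of the pivot. Origin on the pivot axis over the channel's centre line
- roller_rock (a joint): angle of the roller dispenser's lever, rad: 0 = at rest, gate shut; grows as the pad is pressed (0.5 = pad about 44 mm lower); stop at 0.75. The gate clears the roller from about 0.4; 0.5 to 0.6 is a full press. A spring brings it back when let go: about 2.5 N on the pad starts it, about 4 N holds 0.5
- roller: the plain roller, white nylon: a smooth cylinder 46 mm across, 52 mm long; loose, must stay behind its gate. Origin at its centre; y is its axle
- grease_can: bystander: closed can, 56 mm across, 85 mm high, standing; origin at the centre of its underside
- spanner: bystander: spanner 180 mm long lying along its x; origin at its underside
- collar: bystander: dark steel ring, 60 mm outside, 44 mm inside, 35 mm high; origin at the centre of its underside
Not all that is in view belongs to the job. Leave any blue, green or pink look-alike of the sheave alone.

How it is judged:
On the way, in this order (a step that is already met when the one before it is completed fails the run):
1. the grooved roller's lever is pressed down by the fingers on its pad, the gate lifting (value of joint sheave_rock above 0.15 rad and contact force between the fingers and sheave_lever above 0.5 N and x of the grasp point in the frame of sheave_lever below -0.055 m).
2. the grooved roller has rolled to the end stop while the fingers still hold the pad down (x of sheave in the frame of sheave_chute above 0.135 m and contact force between the fingers and sheave_lever above 0.5 N and x of the grasp point in the frame of sheave_lever below -0.055 m).
At the end, for the whole second after the job is handed in: the grooved roller rests at the end stop of its channel (centre 135 to 170 mm along the dispenser's x, within 20 mm of its centre line, below 60 mm), both levers are up with gates shut (below 0.06 rad), the plain roller is still behind its gate, bystanders within 30 mm of their places (x of sheave in the frame of sheave_chute between 0.135 and 0.17 m and y of sheave in the frame of sheave_chute between -0.02 and 0.02 m and height (world z) of sheave below 0.06 m and linear speed of sheave below 0.02 m/s and value of joint each of sheave_rock, roller_rock below 0.06 rad and x of roller in the frame of roller_chute below 0.04 m and distance of each of grease_can, spanner, collar from where it was at the start of the episode below 0.03 m); the robot touches nothing.
It fails at once if the grooved roller was touched by the robot (contact force between any of the fingers, the arm and sheave above 0.3 N).
It fails at once if the plain roller was touched by the robot (contact force between any of the fingers, the arm and roller above 0.3 N).
It fails at once if a roller was lifted out of its channel (height (world z) of any of sheave, roller above 0.12 m).
It fails at once if the other dispenser's lever was worked (value of joint roller_rock above 0.12 rad).
It fails at once if a bystander was knocked or carried (distance of any of grease_can, spanner, collar from where it was at the start of the episode above 0.03 m).
It also fails if it takes over 35 s, if anything falls off the work surface, if the arm or the gripper's body presses on something with over 40 N, if the wrist force passes 120 N, or if a joint passes its speed limit or range.

## Working session

There is one attempt and no reset: what is moved stays moved. The work goes in short steps, Python scripts to look and compute and a shell command to move; the robot and the scene stay as the last step left them, time stands still between calls to the robot, and variables do not carry over. Pictures are saved under pics/ and viewed, about 8 in all and at most 12, crops included, and the job is handed in when it is done.

```bash
mkdir -p pics; cat > h.py <<'E'
import numpy as np, cv2
from station import ctrl
def save(n,d,crop=None,s=1):
    im=d["image"]
    if crop: im=im[crop[1]:crop[3],crop[0]:crop[2]]
    cv2.imwrite("pics/"+n,cv2.resize(im,None,fx=s,fy=s,interpolation=cv2.INTER_CUBIC))
def at_z(d,uv,z):
    R=cv2.Rodrigues(np.array(d["rvec"],float))[0];t=np.array(d["tvec"],float).ravel()
    r=R.T@np.linalg.inv(d["camera_matrix"])@np.array([uv[0],uv[1],1.]);c=-R.T@t
    return c+r*(z-c[2])/r[2]
def proj(d,P):
    return cv2.projectPoints(np.array(P,float).reshape(-1,3),np.array(d["rvec"],float),np.array(d["tvec"],float),np.array(d["camera_matrix"],float),None)[0].reshape(-1,2)
E
python3 - <<'E'
from h import *
zs=dict(sheave=.07,roller=.07,sheave_pad=.11,roller_pad=.11,sheave_chute=.05,roller_chute=.05,grease_can=.04,spanner=.01,collar=.02)
for c in("top","side"):
    d=ctrl.get_image(c);save(c+"1.png",d)
    for n,z in zs.items():
        for b in ctrl.boxes_of(n,d)[:4]:
            print(c,n,round(b["p"],2),np.round(b["box"]),np.round(at_z(d,b["box"][:2],z),3))
E
```

```text
top sheave 0.7 [266. 159.  21.  20.] [0.743 0.061 0.07 ]
top sheave 0.67 [275. 192.  20.  18.] [0.647 0.03  0.07 ]
top sheave 0.64 [260. 229.  20.  22.] [0.54  0.067 0.07 ]
top sheave 0.59 [213. 168.  21.  19.] [0.711 0.21  0.07 ]
top roller 0.91 [368. 175.  18.  15.] [ 0.709 -0.235  0.07 ]
top sheave_pad 0.87 [201. 189.  41.  69.] [0.638 0.233 0.11 ]
top roller_pad 0.64 [360. 198.  30.  75.] [ 0.632 -0.206  0.11 ]
top roller_pad 0.53 [114. 245.  17.  58.] [0.475 0.453 0.11 ]
top sheave_chute 0.91 [208. 176.  65. 119.] [0.691 0.225 0.05 ]
top sheave_chute 0.66 [358. 198.  23.  73.] [ 0.645 -0.209  0.05 ]
top roller_chute 0.71 [359. 184.  47. 119.] [ 0.686 -0.212  0.05 ]
top roller_chute 0.22 [368. 175.  21.  17.] [ 0.714 -0.238  0.05 ]
top grease_can 0.71 [116. 184.  27.  23.] [0.658 0.496 0.04 ]
top spanner 0.91 [112. 246.  20.  59.] [0.482 0.497 0.01 ]
top collar 0.67 [361. 198.  28.  77.] [ 0.651 -0.223  0.02 ]
top collar 0.64 [455. 217.  24.  22.] [ 0.607 -0.498  0.02 ]
top collar 0.3 [368. 176.  21.  16.] [ 0.72  -0.245  0.02 ]
top collar 0.25 [116. 184.  30.  24.] [0.664 0.503 
[... 246 characters left out ...]
side roller 0.8 [342. 255.  25.  23.] [ 0.726 -0.22   0.07 ]
side sheave_pad 0.94 [246. 152.  68.  19.] [0.658 0.248 0.11 ]
side sheave_pad 0.59 [315. 252.  77.  36.] [ 0.646 -0.197  0.11 ]
side roller_pad 0.71 [315. 251.  77.  38.] [ 0.647 -0.196  0.11 ]
side roller_pad 0.63 [246. 153.  67.  20.] [0.656 0.245 0.11 ]
side sheave_chute 0.94 [263. 174. 108.  58.] [0.687 0.187 0.05 ]
side sheave_chute 0.38 [241. 152.  66.  22.] [0.669 0.315 0.05 ]
side sheave_chute 0.19 [365. 363.  26.  27.] [ 0.605 -0.506  0.05 ]
side grease_can 0.25 [317. 251.  77.  36.] [ 0.684 -0.157  0.04 ]
side spanner 0.7 [175. 150.  46.  24.] [0.486 0.484 0.01 ]
side collar 0.29 [219. 122.  13.  22.] [0.681 0.534 0.02 ]
```

View pics/top1.png

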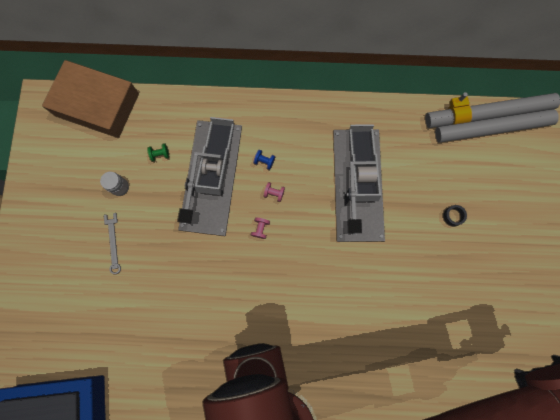

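View pics/side1.png

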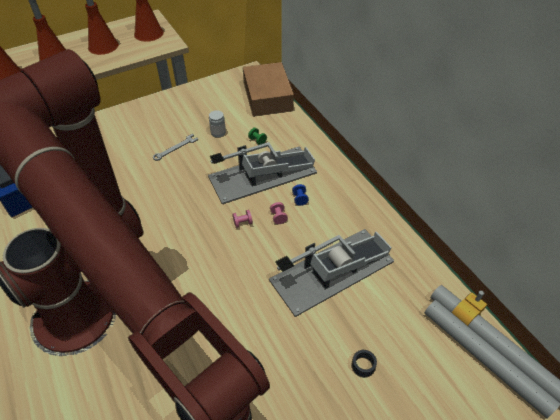

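The top view shows two dispensers. The left one, roller at (210,167), shows a narrow waist between flanges. The right one, roller at (368,174), looks like a plain cylinder. The coloured look-alikes (green at 158,152; blue at 264,159; pink at 274,192 and 261,228) lie outside on the bench. The left dispenser fits the description, so I'll confirm it in an enlarged crop and measure the pad.

```bash
python3 - <<'E'
from h import *
d=ctrl.get_image("top")
a=cv2.resize(d["image"][110:245,165:255],None,fx=4.4,fy=4.4,interpolation=cv2.INTER_CUBIC)
b=cv2.resize(d["image"][110:245,320:410],None,fx=4.4,fy=4.4,interpolation=cv2.INTER_CUBIC)
cv2.imwrite("pics/crop.png",np.hstack([a,b]))
# pad blob: dark pixels near (186,216)
for im,(x0,y0,x1,y1),c in((d,(174,204,200,228),"top"),):
    g=im["image"][y0:y1,x0:x1].max(2);m=(g<45).astype(np.uint8)
    n,_,s,ce=cv2.connectedComponentsWithStats(m);k=1+np.argmax(s[1:,4]);uv=ce[k]+[x0,y0];print(c,uv,s[k],at_z(im,uv,.11))
C=[at_z(d,p,.01) for p in((197,121),(242,126),(226,234),(180,230))]
print(np.round(C,3)); print("centre",np.mean(C,0))
for i,j in((3,0),(2,1)):
    v=C[j]-C[i];print("yaw",np.degrees(np.arctan2(v[1],v[0])),np.linalg.norm(v))
print(np.linalg.norm(C[1]-C[0]))
print(ctrl.get_obs())
E
```

```text
top [185.30120482 215.55421687] [  4   5  15  14 166] [0.56220362 0.26829415 0.11      ]
[[0.875 0.282 0.01 ]
 [0.864 0.142 0.01 ]
 [0.529 0.168 0.01 ]
 [0.535 0.304 0.01 ]]
centre [0.70099126 0.22401986 0.01      ]
yaw -3.6597092012745898 0.3403868511683565
yaw -4.420551229703062 0.33625233021055223
0.13995275940323476
{'t': 1.05, 'q': array([-1.31598326e+00,  5.26926552e-02,  1.61291731e+00, -1.12234331e-06,
        1.47599450e+00, -1.19019820e-01]), 'dq': array([ 0.00114336,  0.00047989,  0.00086307,  0.00035657,  0.00054852,
       -0.0014826 ]), 'effort': array([ 1.19451681e-03, -3.93690169e+01, -3.70470786e+01, -2.62143097e-06,
        4.68677936e-04, -2.65571680e-05]), 'tool_pos': array([ 0.22822372, -0.58181448,  0.23129778]), 'tool_rot': array([-3.08686061e+00, -5.83799946e-01,  3.00994408e-06]), 'contact_force': array([0.05175467, 0.23884415, 0.37119429]), 'wrist_torque': array([-0.01646759, -0.04945927, -0.02705797]), 'opening': 0.08524429076064904}
```

View pics/crop.png

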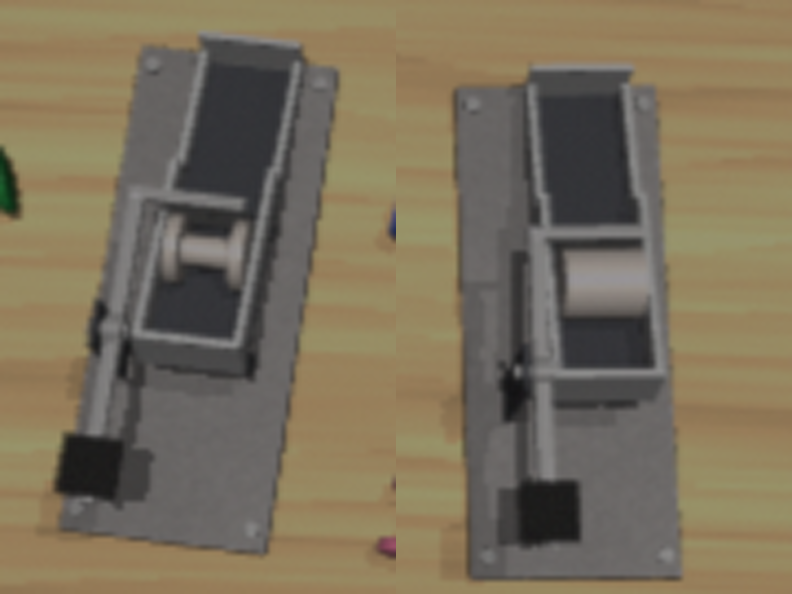

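The crop confirms it: the left dispenser holds the spool-shaped grooved roller, with pad at top pixel (185,216). The right one holds the smooth cylinder. The pad measures (0.562, 0.268, 0.110) with dispenser yaw of about -4°, which agrees with the plate geometry. I'm moving over with the gripper shutting.

```bash
python3 -m jog '[0,0.0365,-0.0394,0,0,0,0, 0,0.0365,-0.0394,0,0,0,0, 0,0.0365,-0.0394,0,0,0,0, 0,0.0365,-0.0394,0,0,0,0, 0,0.0365,-0.0394,0,0,0,0, 0,0.0365,-0.0394,0,0,0,0, 0,0.0365,-0.0394,0,0,0,0, 0,0.0365,-0.0394,0,0,0,0, 0,0.0365,-0.0394,0,0,0,0, 0,0.0365,-0.0394,0,0,0,0]' 30
python3 -m jog '[0,0.0365,-0.0394,0,0,0,0, 0,0.0365,-0.0394,0,0,0,0, 0,0.0365,-0.0394,0,0,0,0, 0,0.0365,-0.0394,0,0,0,0, 0,0.0365,-0.0394,0,0,0,0, 0,0.0365,-0.0394,0,0,0,0, 0,0.0365,-0.0394,0,0,0,0, 0,0,0,0,0,0,8.5, 0,0,0,0,0,0,8.5, 0,0,0,0,0,0,8.5]'
cat >> h.py <<'E'
from scipy.spatial.transform import Rotation as Ro
def goal(P):
    o=ctrl.get_obs();R=Ro.from_rotvec(o["tool_rot"]).as_matrix()
    print("t",o["t"],"tcp",np.round(o["tool_pos"],4),"x axis",np.round(R[:,0],3),"z axis",np.round(R[:,2],3),"F",np.round(o["contact_force"],2),"shift",np.round(R.T@(np.array(P)-o["tool_pos"]),4))
E
python3 - <<'E'
from h import *
goal([.562,.268,.13])
o=ctrl.get_obs();d=ctrl.get_image("wrist");save("wrist.png",d)
R=Ro.from_rotvec(o["tool_rot"]).as_matrix();M=np.array(d["mount"])
Rc=R@M[:3,:3];c=o["tool_pos"]+R@M[:3,3]
d["rvec"]=cv2.Rodrigues(Rc.T)[0];d["tvec"]=-Rc.T@c
print("proj pad",proj(d,[.562,.268,.11]))
np.savez("w.npz",K=d["camera_matrix"],r=d["rvec"],t=d["tvec"])
s=ctrl.get_image("side");save("side2.png",s,(150,80,350,230),4);print(proj(s,[.562,.268,.11]))
E
```

```text
t: 2.3
tool_pos: [0.4246, -0.0801, 0.2317]
tool_rot: [3.086, 0.583, 0.002]
contact_force: [0.6, -0.7, -0.2]
opening: 0.0
t: 3.55
tool_pos: [0.5613, 0.2686, 0.2312]
tool_rot: [3.139, -0.119, -0.0]
contact_force: [0.1, -0.1, -0.0]
opening: -0.0001
t 3.55 tcp [0.5613 0.2686 0.2312] x axis [ 0.997 -0.076 -0.   ] z axis [-0. -0. -1.] F [ 0.13 -0.14 -0.01] shift [0.0008 0.0005 0.1012]
proj pad [[286.21549543 207.84070619]]
[[216.49145383 158.6371805 ]]
```

View pics/wrist.png

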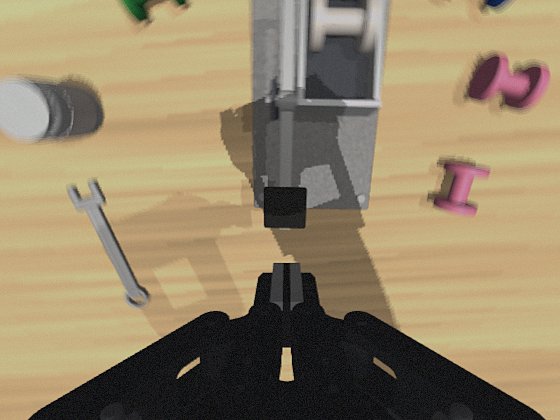

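View pics/side2.png

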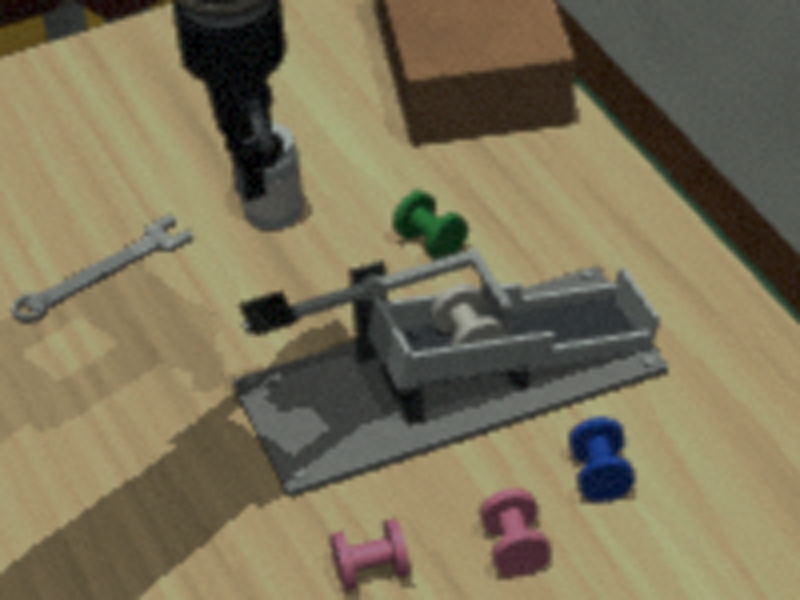

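The wrist view shows the pad centred at (285,207), and my estimate projects to (286,208). In the side crop the pad is at (267,312), and the estimate projects to (266,314). The measurements agree, so I'm pressing straight down to a TCP height of about 0.065 m.

```bash
python3 -m jog '[0,0,0,0.03,0,0,0, 0,0,0,0.03,0,0,0, 0,0,0,0.03,0,0,0, 0,0,0,0.022,0,0,0, 0,0,0,0.012,0,0,0, 0,0,0,0.012,0,0,0, 0,0,0,0.012,0,0,0, 0,0,0,0.012,0,0,0, 0,0,0,0.006,0,0,0, 0,0,0,0,0,0,0]'
python3 -m jog '[0,0,0,0,0,0,0, 0,0,0,0,0,0,0, 0,0,0,0,0,0,0, 0,0,0,0,0,0,0, 0,0,0,0,0,0,0, 0,0,0,0,0,0,0, 0,0,0,0,0,0,0, 0,0,0,0,0,0,0]'
python3 - <<'E'
from h import *
goal([.562,.268,.065])
s=ctrl.get_image("side");save("side3.png",s,(150,80,350,230),4)
E
```

```text
t: 4.9
tool_pos: [0.5615, 0.2685, 0.0653]
tool_rot: [-3.139, 0.112, -0.0]
contact_force: [-0.9, 0.2, 4.0]
opening: 0.0
t: 5.9
tool_pos: [0.5614, 0.2684, 0.0654]
tool_rot: [-3.139, 0.112, -0.0]
contact_force: [-0.6, 1.8, 4.7]
opening: -0.0003
t 5.9 tcp [0.5614 0.2684 0.0654] x axis [ 0.997 -0.071  0.   ] z axis [ 0.  0. -1.] F [-0.58  1.77  4.68] shift [0.0007 0.0004 0.0004]
```

View pics/side3.png

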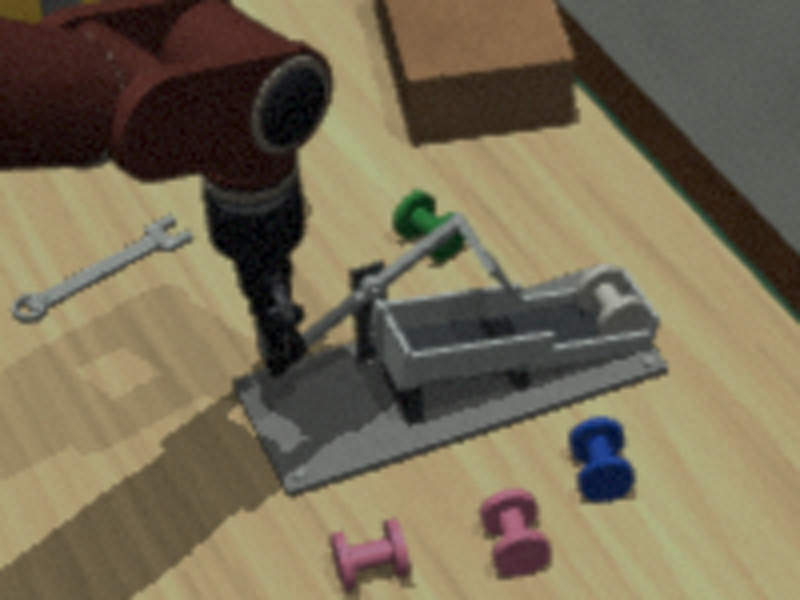

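The gate is up, and the grooved roller sits at the end stop at (612,300) in the crop, with the fingers still on the pad at about 4.7 N. I'll hold briefly and then retract straight up, gently at first.

```bash
python3 -m jog '[0,0,0,0,0,0,0, 0,0,0,0,0,0,0, 0,0,0,-0.01,0,0,0, 0,0,0,-0.01,0,0,0, 0,0,0,-0.01,0,0,0, 0,0,0,-0.01,0,0,0, 0,0,0,-0.02,0,0,0, 0,0,0,-0.03,0,0,0, 0,0,0,-0.04,0,0,0, 0,0,0,-0.03,0,0,0]'
python3 -m jog '[0,0,0,0,0,0,0, 0,0,0,0,0,0,0, 0,0,0,0,0,0,0, 0,0,0,0,0,0,0]'
python3 - <<'E'
from h import *
goal([.562,.268,.225])
s=ctrl.get_image("side");save("side4.png",s,(150,80,430,290),2.8)
d=ctrl.get_image("top")
for n in("sheave","roller","grease_can","spanner","collar"):
    print(n,[(round(b["p"],2),np.round(b["box"]).tolist()) for b in ctrl.boxes_of(n,d)[:4]])
E
```

```text
t: 7.2
tool_pos: [0.5623, 0.2683, 0.2286]
tool_rot: [-3.139, 0.112, -0.006]
contact_force: [-0.1, 0.3, 0.1]
opening: 0.0002
t: 7.7
tool_pos: [0.5607, 0.268, 0.2237]
tool_rot: [3.139, -0.112, -0.004]
contact_force: [-0.4, -0.7, 0.1]
opening: 0.0002
t 7.7 tcp [0.5607 0.268  0.2237] x axis [ 0.997 -0.071 -0.002] z axis [-0.002 -0.001 -1.   ] F [-0.35 -0.71  0.07] shift [ 0.0013 -0.0001 -0.0013]
sheave [(0.75, [222.0, 128.0, 22.0, 19.0]), (0.72, [264.0, 161.0, 21.0, 20.0]), (0.63, [276.0, 191.0, 17.0, 17.0]), (0.58, [262.0, 230.0, 21.0, 18.0])]
roller [(0.87, [370.0, 175.0, 22.0, 16.0])]
grease_can [(0.17, [457.0, 216.0, 26.0, 20.0])]
spanner [(0.48, [112.0, 247.0, 17.0, 51.0])]
collar [(0.68, [456.0, 216.0, 23.0, 17.0]), (0.55, [111.0, 244.0, 19.0, 58.0])]
```

View pics/side4.png

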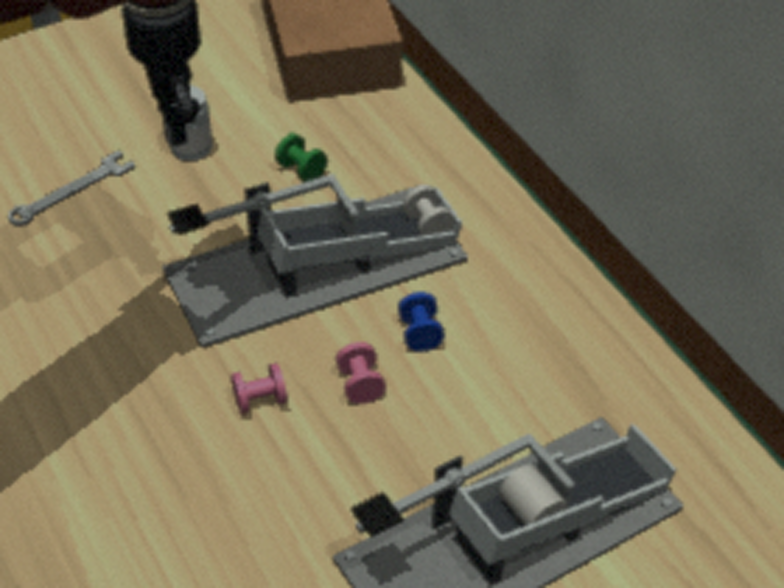

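The lever is back up with its gate shut, and the grooved roller rests at the end stop at (430,207). The plain roller is still behind its gate at (530,492), and the bystanders are in place. I'm handing in the job.

```bash
python3 -c "
from station import ctrl
print(ctrl.finish_job())"
```

```text
the job is handed in; nothing more can be done
None
```

I pressed the pad of the left dispenser, the one with the white grooved roller, with the shut fingers. I held it down at about 4–5 N until the roller reached the end stop, then retracted straight up. The job was handed in at about 8 s on the robot's clock, well inside the 35 s limit.

**Last checks:** After letting go, the side view showed:
- the lever back at rest and the gate shut
- the grooved roller at the end stop
- the plain roller still behind its gate
- the fingers clear, with the tool about 0.11 m above the pad and only sensor-noise forces

**What disagreed or stayed unconfirmed:**
- The last network pass on the top view did not find the grease can. Its only report for it was a low-confidence one (0.17) at the collar's position. The can looked upright and in its place in the side view, partly behind the gripper.
- The network found the spanner and collar within a pixel or two of where they started.
- I judged the lever angle and the roller's final position from the pictures; I did not measure them.

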